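# Uncap the carton-marking wand and draw it out to its second stop

## Task

Get the telescoping carton-marking wand ready in its bench dock: first draw the red cap off the nib, all the way along its rail. Then squeeze the red button on the wand's black grip, pull the grip straight out past the first stop to the second stop, and finish still holding the grip there, fully extended against its return spring, so that a workmate can lock the collar. Leave the can, the carton and the tape roll where they are.

Things in the scene. Friction and masses are not known exactly. Their poses are not given: they have to be found in the camera images.
- dock: Fixed dock: dark plate 100 x 340 x 12 mm (y -105 to 235) with two black clamps (52 wide, 98 tall, at y -59..-31 and 48..76 mm) holding the wand's 28 mm yellow tube. The wand lies level along dock y, its axis 75 mm above the bench at x = 0; grip at the -y end, nib and cap at the +y end. Origin on the bench under the axis, z up. A block 36 mm tall ends the cap's rail at y 231.
- cap_mid (a point): Middle of the red cap, a level cylinder 25 mm in diameter, 50 mm long along dock y, axis 75 mm above the bench, at dock x 0, y 121 mm when on. An 8 mm wide foot under it stands on a 26 mm wide shoe (top 35 mm above the bench) on a rail, so it can be pinched from above across dock x. It only slides, along dock +y.
- cap (a joint): Cap travel along dock +y in m: 0 = fully on the nib, 0.050 = end of its rail. A spring-ball click holds it on: up to about 8 N over the first 13 mm, then about 1 N of friction; it stays where left.
- handle: The wand's black grip: a level bar 32 mm wide (dock x), 30 mm high, 64 mm long (dock y), axis 75 mm above the bench, with a yellow flange (44 mm diameter, 7 mm thick) at its outer end. Axes as the dock's; its origin is not on the grip: use point grip_mid. It slides only along dock -y.
- grip_mid (a point): Centre of the black grip (dock x 0, y -126 mm, 75 mm above the bench when stowed); moves with it. The flange begins 37 mm beyond it to -y.
- button_face (a point): Middle of the outer face of the red button, 36 mm long (dock y), 18 mm high, on the grip's +x side at its midlength, level with its axis. It stands 6 mm out of the grip and goes flush when pressed: closing two fingers across the grip (along dock x) at its midlength presses it.
- button (a joint): Button travel in m: 0 = out, 0.006 = flush (2 N to start, 5 N flush); springs out when let go. Pressed 0.004 or more it frees the pole; otherwise a tooth locks the pole when stowed and catches it at the first stop.
- pole (a joint): Wand extension along dock -y in m: 0 = stowed (latched); 0.060 = first stop (blue band shows; catches only if the button is let out); 0.120 = second stop, solid end of travel (red band shows). A return spring and friction resist with about 6 N at 0, 8.5 N at 0.120. No latch at the second stop: it slides back to the first if let go.
- can: Bystander: green and steel tin can, 66 mm in diameter, 105 mm tall, standing; origin at the centre of its underside.
- carton: Bystander: cardboard carton 80 x 120 x 65 mm; origin at the centre of its underside.
- tape: Bystander: roll of brown tape 96 mm in diameter, 48 mm tall, lying flat; origin at the centre of its underside.

How it is judged:
By the outcome, as a careful person would: the job done as asked, in the order asked, and still so for the second after the job is handed in, while the arm keeps its last pose, push and grip.
It also fails if it takes over 48 s, if anything falls off the work surface, if the arm or the gripper's body presses on something with over 40 N, if the wrist force passes 120 N, or if a joint passes its speed limit or range.

## Robot

A 6-joint arm with a two-finger parallel gripper is mounted at the origin on the work surface. World frame = base frame: x ahead of the robot, y to its left, z up, the work surface at z = 0. Lengths are in m, angles in rad, forces in N, time in s.
With the tool pointing down it reaches from about 0.35 to 0.775 m from the base axis. Payload 7.3 kg.
Tool frame: the origin (TCP) lies at the centre of the arm's flange, where the gripper is bolted on; the fingertips stand 178 mm ahead of it and the grasp point (between the pads) lies 159 mm ahead of it; z points along the fingers, y is the line along which they close (so a half turn about z gives the same grasp; the last joint's range is limited). The gripper opens to 92 mm and grips with 3 to 60 N. Pads are 19 mm wide; open, the fingers measure 130 mm over their backs; the gripper's body (75 mm by 190 mm) begins 47 mm behind the grasp point.
Start: joints at [-1.273, 0.342, 1.524, -0, 1.275, -0.146], TCP at [0.225, -0.474, 0.405] pointing down, gripper open.
Joint ranges: [-2.53, 2.53], [-0.77, 2.02], [0.04, 2.7], [-1, 4.14], [0.28, 2.66], [-3.11, 3.11]. Speed limits (rad/s): [2.57, 2.57, 3.14, 3.14, 3.14, 3.14].

## Interface

Orientations are given as [roll, pitch, yaw] about the fixed x, y, z axes, in that order (R = Rz(yaw) Ry(pitch) Rx(roll)).
In Python, from cell import telemetry, vision, ticket gives the robot as it stands.
- The arm moves only by the shell command python3 -m crank 'ROWS' [FORCE]. ROWS is JSON, a list of rows, each a list of 5 numbers: the gripper command: -1 is shut, 1 is fully open, values between are in proportion, then the shift along the tool's x, y, z in mm, then the turn about the tool's z in rad. In form: [[fingers, dx, dy, dz, roll], ...]. A call has 1 to 12 rows; each row is the pose to reach, as a shift and turn from the pose commanded when the call began, along the tool's axes at that moment; what a row does not reach only later rows make up. A row lasts 1/12 s, in which the tool goes at most 41.7 mm and 7.16 degrees, less where a joint would pass 70% of its speed; a pose out of reach is approached as far as the arm can. A call with a gripper value outside its range is refused whole. The fingers move at their own pace and stop on an object; FORCE is the grip in N (left out, the last holds). Time passes only in rows, so rows that repeat a pose let the fingers close. It gives the time, the measured TCP pose, the force, the opening and the grip force at its end, in the units of the state.
- telemetry.observe(): the state, without advancing time (a new reading comes with each control period).
- vision.read_camera(name): name is "scene" or "top" or "wrist"; returns (picture, depth): 480x640x3 uint8, red, green, blue; 480x640 float32, m along the optical axis (not along the pixel's ray), 0 where there is no reading.
- vision.get_calibration(name): a dict with "camera_matrix" (3x3 intrinsics, pixels), "rvec" (rotation vector, rad) and "tvec" (3), from world to camera coordinates, as OpenCV has them. Camera axes: x right, y down, z forward; pixel columns grow to the right and rows downward; lengths in m; the calibration is good to about 2 mm. A picture is of the moment at which its call begins: read the wrist's pose just before it. get_calibration takes no time and is no camera call; for the wrist camera it gives the pose at the moment of the call.
- ticket.hand_in(): hands the job in; it is judged then, once.
The state is a dict: "time": time; "qpos": joint angles; "qvel": joint speeds; "joint_efforts": joint torques, N m; "tool_pos": TCP position; "tool_rot": TCP orientation; "contact_force": force on the tool from outside, world axes, zero at the start; "torque": the same for the moment, N m; "opening": finger opening in m; "grip_force": force on a finger pad.
Only numpy, scipy, OpenCV 4.12 (cv2) and the standard library are available. Lean on these libraries where they do the work, as an engineer would, in place of code of your own. Each camera call takes 0.05 s, during which the arm holds its last target. There are 200 camera calls.

## Working session

There is one attempt and no reset: what is moved stays moved. The work goes in short steps, Python scripts to look and compute and a shell command to move; the robot and the scene stay as the last step left them, time stands still between calls to the robot, and variables do not carry over. Pictures are saved under pics/ and viewed, at most 10 in all, crops included, and the job is handed in when it is done.

```bash
mkdir -p pics; cat > h.py <<'E'
import numpy as np, cv2
from cell import telemetry, vision, ticket
def cal(n):
    c=vision.get_calibration(n);return np.array(c["camera_matrix"],float),cv2.Rodrigues(np.array(c["rvec"],float))[0],np.array(c["tvec"],float).ravel()
def pts(n,depth):
    K,R,t=cal(n);v,u=np.mgrid[:480,:640]
    P=np.stack([(u-K[0,2])/K[0,0]*depth,(v-K[1,2])/K[1,1]*depth,depth],-1)
    return (P-t)@R
E
python3 - <<'E'
from h import *
for n in("scene","top"):
    p,d=vision.read_camera(n);cv2.imwrite(f"pics/{n}.png",p[:,:,::-1]);np.savez(f"{n}.npz",p=p,d=d,w=pts(n,d))
    w=pts(n,d);h=cv2.cvtColor(p,cv2.COLOR_RGB2HSV)
    for nm,m in (("red",((h[...,0]<8)|(h[...,0]>172))&(h[...,1]>150)&(h[...,2]>80)),("yel",(h[...,0]>20)&(h[...,0]<35)&(h[...,1]>130)&(h[...,2]>100))):
        k,l,s,c=cv2.connectedComponentsWithStats(m.astype(np.uint8))
        for i in range(1,k):
            if s[i,4]>25:
                q=w[(l==i)&(d>0)];print(n,nm,s[i],c[i].round(),np.median(q,0).round(3),q.min(0).round(3),q.max(0).round(3))
print(telemetry.observe())
E
```

```text
scene red [ 576    0   64   93 3928] [614.  47.] [-1.769  0.266 -0.487] [-1.803  0.15  -0.666] [-1.73   0.455 -0.24 ]
scene red [271 206  15  10  47] [278. 210.] [ 0.52  -0.057  0.085] [ 0.507 -0.083  0.071] [ 0.526 -0.039  0.087]
scene red [369 267  28  24 317] [382. 278.] [0.565 0.188 0.086] [0.546 0.161 0.076] [0.578 0.212 0.091]
scene yel [265 191  16  15  51] [271. 196.] [ 0.498 -0.088  0.093] [ 0.402 -0.16  -0.002] [ 0.513 -0.08   0.1  ]
scene yel [317 229  34  26 261] [334. 241.] [0.536 0.077 0.088] [0.522 0.038 0.083] [0.551 0.111 0.092]
scene yel [360 260  11  10  58] [365. 265.] [0.556 0.15  0.087] [0.549 0.142 0.084] [0.563 0.157 0.091]
top red [170 242  38  25 583] [188. 254.] [0.562 0.187 0.085] [0.546 0.162 0.01 ] [0.586 0.221 0.09 ]
top red [352 281  25  11 110] [364. 286.] [ 0.52  -0.057  0.083] [ 0.513 -0.075 -0.003] [ 0.528 -0.039  0.087]
top yel [209 253  11  14 113] [214. 260.] [0.554 0.15  0.088] [0.545 0.143 0.082] [0.564 0.157 0.097]
top yel [238 261  59  27 718] [266. 274.] [0.535 0.079 0.088] [0.517 0.038 0.081] [0.553 0.117 0.098]
top yel [381 290  10  31 145] [386. 305.] [ 0.494 -0.084  0.093] [ 0.474 -0.106 -0.001] [ 0.516 -0.078  0.099]
{'time': 0.1, 'qpos': array([-1.27302936e+00,  3.42630445e-01,  1.52492288e+00, -1.32909160e-05,
        1.27540031e+00, -1.46004617e-01]), 'qvel': array([ 0.00053703, -0.00145817, -0.00289546, -0.00027756,  0.00020308,
        0.00144451]), 'joint_efforts': array([ 9.45104439e-04, -4.32006311e+01, -2.44694388e+01,  7.18234177e-02,
        5.26105484e-02, -5.85272596e-05]), 'tool_pos': array([ 0.22538737, -0.47401947,  0.40412554]), 'tool_rot': array([-3.14024430e+00, -1.85429414e-04,  4.43775336e-01]), 'contact_force': array([ 0.16457261, -0.39701744, -0.40389366]), 'torque': array([-0.03221339, -0.0291787 , -0.02416995]), 'grip_force': 0.0, 'opening': 0.09155035248973024}
```

View pics/top.png

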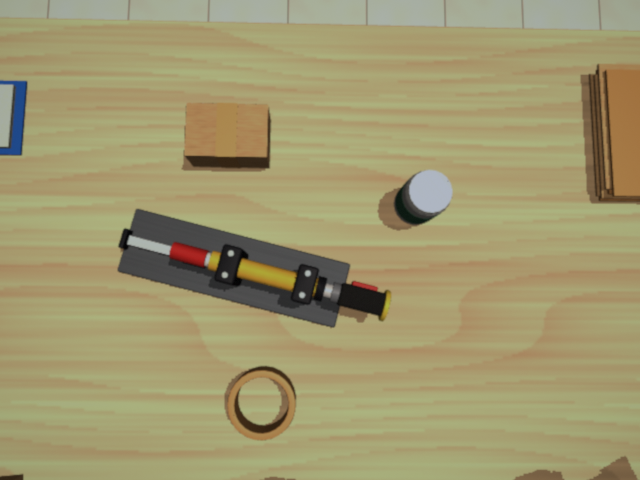

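View pics/scene.png

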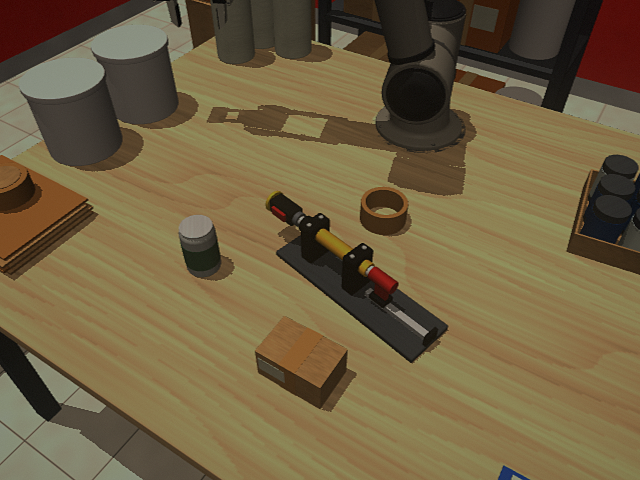

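```bash
python3 - <<'E'
from h import *
for n in("top","scene"):
    z=np.load(n+".npz");p,d,w=z["p"],z["d"],z["w"];h=cv2.cvtColor(p,cv2.COLOR_RGB2HSV)
    red=((h[...,0]<8)|(h[...,0]>172))&(h[...,1]>150)&(h[...,2]>80)
    yel=(h[...,0]>20)&(h[...,0]<35)&(h[...,1]>130)&(h[...,2]>100)
    zone=(w[...,2]>.083)&(w[...,2]<.094)&(d>0)&(w[...,1]>.02)&(w[...,1]<.23)&(w[...,0]>.4)
    q=w[(red|yel)&zone][:,:2].astype(np.float32)
    vx,vy,x0,y0=cv2.fitLine(q,cv2.DIST_HUBER,0,.01,.01).ravel()
    if vy<0:vx,vy=-vx,-vy
    e=np.array([vx,vy]);cap=w[red&zone&(w[...,1]>.12)][:,:2]
    s=(cap-[x0,y0])@e;s0=(np.percentile(s,2)+np.percentile(s,98))/2
    c=np.array([x0,y0])+s0*e;o=c-.121*e
    print(n,"ang",np.arctan2(vx,vy),"caplen",np.ptp(np.percentile(s,[2,98])),"cap",c,"org",o,"grip",o-.126*e,"grip_end",o-.246*e)
    g=(d>0)&(w[...,2]>.03)&(w[...,2]<.12)&(w[...,0]>.3)&(w[...,0]<.9)&(abs(w[...,1])<.35)
    k,l,st,ce=cv2.connectedComponentsWithStats(g.astype(np.uint8))
    for i in range(1,k):
        if st[i,4]>100:Q=w[l==i];print(Q.min(0).round(3),Q.max(0).round(3))
s=telemetry.observe();psi=s["tool_rot"][2];ex=np.array([np.cos(psi),np.sin(psi)]);ey=np.array([ex[1],-ex[0]])
dd=c-s["tool_pos"][:2];print("tool shift mm",dd@ex*1e3,dd@ey*1e3)
E
```

```text
top ang 0.23644981 caplen 0.04594575543643455 cap [0.56168412 0.18713722] org [0.53333955 0.06950396] grip [ 0.50382371 -0.05299018] grip_end [ 0.47571338 -0.16965127]
[0.704 0.083 0.03 ] [0.787 0.203 0.069]
[ 0.616 -0.174  0.03 ] [ 0.681 -0.11   0.109]
[0.574 0.288 0.031] [0.602 0.3   0.039]
[ 0.472 -0.092  0.03 ] [0.579 0.214 0.103]
[0.306 0.039 0.03 ] [0.401 0.133 0.051]
scene ang 0.24474819 caplen 0.04713616941811892 cap [0.56429599 0.18647159] org [0.53497623 0.06907758] grip [ 0.50444491 -0.05316742] grip_end [ 0.47536747 -0.16959124]
[0.303 0.038 0.03 ] [0.403 0.134 0.053]
[ 0.474 -0.092  0.03 ] [0.579 0.214 0.104]
[ 0.619 -0.175  0.03 ] [ 0.684 -0.108  0.11 ]
[0.703 0.082 0.03 ] [0.787 0.204 0.071]
tool shift mm 589.6642250736672 -451.0028616144819
```

```bash
python3 -m crank '[[1,30,-23,0,-0.08],[1,60,-46,0,-0.18],[1,92,-70,0,-0.28],[1,124,-94,0,-0.38],[1,156,-118,0,-0.48],[1,188,-142,0,-0.58],[1,220,-166,0,-0.68],[1,252,-190,0,-0.78],[1,284,-215,0,-0.84],[1,316,-240,0,-0.887],[1,340,-260,0,-0.887],[1,360,-275,0,-0.887]]'
cat > rel.py <<'E'
import sys
from h import *
s=telemetry.observe();psi=s["tool_rot"][2];ex=np.array([np.cos(psi),np.sin(psi)]);ey=np.array([ex[1],-ex[0]])
t=np.array(eval(sys.argv[1]));dd=t[:2]-s["tool_pos"][:2]
print("shift mm",(dd@ex*1e3).round(1),(dd@ey*1e3).round(1),"dz",((s["tool_pos"][2]-t[2])*1e3).round(1),"roll",(psi-t[3]).round(4),s["tool_rot"])
E
python3 rel.py '[.563,.187,.234,1.331]'
```

```text
time: 1.1
tool_pos: [0.4329, -0.0687, 0.4045]
tool_rot: [-3.141, -0.0, 1.333]
contact_force: [0.0, 0.1, 0.0]
opening: 0.0918
grip_force: 0.0
shift mm 279.1 66.2 dz 170.5 roll 0.0017 [-3.14104408e+00 -3.98153304e-04  1.33272484e+00]
```

```bash
python3 -m crank '[[1,35,8,0,0],[1,75,18,0,0],[1,115,27,10,0],[1,155,37,25,0],[1,190,45,40,0],[1,225,53,55,0],[1,255,60,65,0],[1,272,64,70,0],[1,279,66,70,0],[1,279,66,70,0]]'
python3 rel.py '[.563,.187,.234,1.331]'
python3 - <<'E'
from h import *
s=telemetry.observe();K,R,t=cal("wrist");p,d=vision.read_camera("wrist");w=pts("wrist",d)
cv2.imwrite("pics/w1.png",p[:,:,::-1]);h=cv2.cvtColor(p,cv2.COLOR_RGB2HSV)
m=((h[...,0]<8)|(h[...,0]>172))&(h[...,1]>150)&(h[...,2]>60)&(w[...,2]>.07)&(w[...,2]<.1)
q=w[m&(d>0)];ps=1.331;e=np.array([np.cos(ps),np.sin(ps)]);n=np.array([e[1],-e[0]])
a=(q[:,:2]-s["tool_pos"][:2]);print(s["tool_pos"],len(q),"along",np.percentile(a@e,[1,99]),"across",np.percentile(a@n,[1,99]),"z",q[:,2].max())
E
```

```text
time: 1.93
tool_pos: [0.5631, 0.1852, 0.3339]
tool_rot: [-3.14, 0.001, 1.333]
contact_force: [-0.4, 0.0, -0.7]
opening: 0.0912
grip_force: 0.0
shift mm 1.7 -0.5 dz 99.9 roll 0.0016 [-3.14037664e+00  6.20085669e-04  1.33264503e+00]
[0.56309202 0.18520541 0.33387825] 2195 along [-0.02402547  0.02476269] across [-0.01354     0.00998531] z 0.08943550594793674
```

View pics/w1.png

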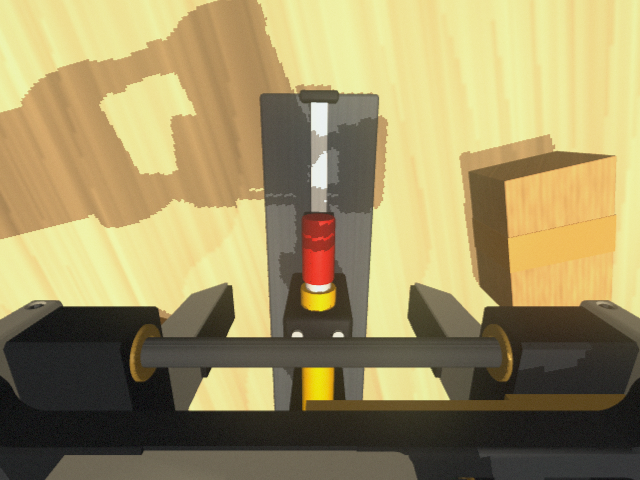

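Cap at px (318,250), rail straight up to the stop at (319,97): gripper is square over it, about 1.5 mm off across. Descend and grip.

```bash
python3 -m crank '[[1,0,-1.5,25,0],[1,0,-1.5,50,0],[1,0,-1.5,75,0],[1,0,-1.5,92,0],[1,0,-1.5,100,0],[1,0,-1.5,100,0],[-1,0,-1.5,100,0],[-1,0,-1.5,100,0],[-1,0,-1.5,100,0],[-1,0,-1.5,100,0],[-1,0,-1.5,100,0],[-1,0,-1.5,100,0]]' 30
```

```text
time: 2.98
tool_pos: [0.5615, 0.1845, 0.2352]
tool_rot: [3.141, -0.0, 1.331]
contact_force: [-0.1, 0.8, 0.3]
opening: 0.0561
grip_force: 0.0
```

```bash
python3 -m crank '[[-1,0,0,0,0],[-1,0,0,0,0],[-1,0,0,0,0],[-1,0,0,0,0],[-1,0,0,0,0],[-1,0,0,0,0],[-1,0,0,0,0],[-1,0,0,0,0]]' 30
```

```text
time: 3.65
tool_pos: [0.5609, 0.1846, 0.2346]
tool_rot: [-3.14, 0.0, 1.331]
contact_force: [-5.4, 2.1, 3.0]
opening: 0.0242
grip_force: 30.0
```

```bash
python3 -m crank '[[-1,5,-0.5,0,0],[-1,10,-0.5,0,0],[-1,15,-0.5,0,0],[-1,20,-0.5,0,0],[-1,26,-0.5,0,0],[-1,32,-0.5,0,0],[-1,38,-0.5,0,0],[-1,44,-0.5,0,0],[-1,48,-0.5,0,0],[-1,51,-0.5,0,0],[-1,53,-0.5,0,0],[-1,53,-0.5,0,0]]' 30
```

```text
time: 4.65
tool_pos: [0.5733, 0.2344, 0.2343]
tool_rot: [-3.14, 0.006, 1.331]
contact_force: [-6.6, -12.0, 4.3]
opening: 0.024
grip_force: 30.0
```

```bash
python3 -m crank '[[-1,-1,0,0,0],[1,-1,0,0,0],[1,-1,0,0,0],[1,-1,0,0,0],[1,-1,0,0,0],[1,-1,0,0,0],[1,-1,0,0,0],[1,-1,-0,0,0],[1,-1,0,-25,0],[1,-1,0,-60,0],[1,-1,0,-95,0],[1,-1,0,-100,0]]'
python3 - <<'E'
from h import *
s=telemetry.observe();p,d=vision.read_camera("wrist");w=pts("wrist",d)
cv2.imwrite("pics/w2.png",p[:,:,::-1]);h=cv2.cvtColor(p,cv2.COLOR_RGB2HSV)
m=((h[...,0]<8)|(h[...,0]>172))&(h[...,1]>150)&(h[...,2]>60)&(w[...,2]>.07)&(w[...,2]<.1)
q=w[m&(d>0)];ps=1.331;e=np.array([np.cos(ps),np.sin(ps)]);n=np.array([e[1],-e[0]])
a=(q[:,:2]-s["tool_pos"][:2]);print(s["tool_pos"],len(q),"along",np.percentile(a@e,[1,99]),"across",np.percentile(a@n,[1,99]))
E
python3 rel.py '[.5035,-.053,.334,1.331]'
```

```text
time: 5.65
tool_pos: [0.5744, 0.2355, 0.3414]
tool_rot: [3.132, -0.005, 1.331]
contact_force: [0.8, 0.2, 1.4]
opening: 0.0901
grip_force: 0.0
[0.57444263 0.23553303 0.34144137] 2039 along [-0.02496792  0.02396876] across [-0.01289645  0.01028709]
shift mm -297.0 -0.1 dz 5.8 roll -0.0 [ 3.13333751 -0.00450156  1.33098358]
```

View pics/w2.png

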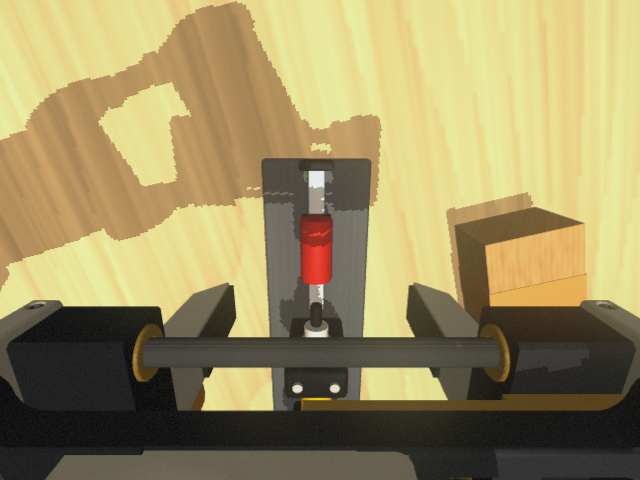

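The cap is off, at px (316,250) with the black nib bare behind it at (316,315). Now over to the grip, 297 mm back.

```bash
python3 -m crank '[[1,-30,0,0,0],[1,-65,0,0,0],[1,-100,0,0,0],[1,-135,0,0,0],[1,-170,0,0,0],[1,-205,0,0,0],[1,-235,0,0,0],[1,-262,0,0,0],[1,-285,0,0,0],[1,-297,0,0,0],[1,-297,0,0,0],[1,-297,0,0,0]]'
python3 - <<'E'
from h import *
s=telemetry.observe();p,d=vision.read_camera("wrist");w=pts("wrist",d)
cv2.imwrite("pics/w3.png",p[:,:,::-1])
pt,dt=vision.read_camera("top");cv2.imwrite("pics/t3.png",pt[:,:,::-1])
h=cv2.cvtColor(p,cv2.COLOR_RGB2HSV)
ps=1.331;e=np.array([np.cos(ps),np.sin(ps)]);n=np.array([e[1],-e[0]])
for nm,m in (("red",((h[...,0]<8)|(h[...,0]>172))&(h[...,1]>150)&(h[...,2]>60)),("high",h[...,2]<300)):
  q=w[m&(d>0)&(w[...,2]>.07)&(w[...,2]<.1)]
  a=(q[:,:2]-s["tool_pos"][:2]);A=a@e
  for lo in np.arange(-.06,.08,.01):
    k=(A>lo)&(A<lo+.01)
    if k.sum()>20:print(nm,lo.round(3),k.sum(),np.percentile(a[k]@n,[1,99]).round(4),np.percentile(q[k,2],98).round(4))
print(s["tool_pos"],s["tool_rot"])
E
```

```text
time: 6.7
tool_pos: [0.5027, -0.0534, 0.3342]
tool_rot: [-3.141, -0.0, 1.329]
contact_force: [0.6, 0.4, -0.8]
opening: 0.0919
grip_force: 0.0
red -0.02 65 [0.0151 0.0206] 0.0854
red -0.01 98 [0.015  0.0204] 0.0852
red 0.0 92 [0.0149 0.0201] 0.0856
red 0.01 86 [0.0154 0.0206] 0.0849
high -0.05 98 [0.1319 0.1352] 0.0849
high -0.04 901 [-0.0218  0.1493] 0.0985
high -0.03 2003 [-0.0199  0.182 ] 0.0991
high -0.02 602 [-0.0165  0.0204] 0.0913
high -0.01 672 [-0.017   0.0202] 0.0913
high 0.0 696 [-0.0168  0.0202] 0.0912
high 0.01 732 [-0.0165  0.0205] 0.0913
high 0.02 646 [-0.0164  0.0143] 0.0913
high 0.03 620 [-0.0154  0.0132] 0.0902
high 0.04 510 [-0.0138  0.0119] 0.0892
high 0.05 564 [-0.0177  0.0158] 0.0925
high 0.06 831 [-0.0234  0.0219] 0.098
high 0.07 1248 [-0.0263  0.0242] 0.0994
high 0.08 1263 [-0.0261  0.0244] 0.0995
[ 0.5027034  -0.05336333  0.33416192] [-3.14068851e+00 -3.77376627e-04  1.32944006e+00]
```

View pics/w3.png

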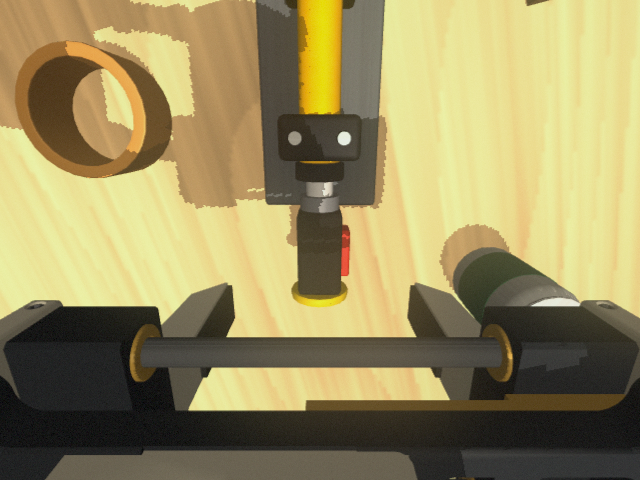

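Grip at px (320,250) with the red button on its right at (345,250), centred under the fingers within about 1 mm. Descend and squeeze.

```bash
python3 -m crank '[[1,0,-1,25,0],[1,0,-1,50,0],[1,0,-1,75,0],[1,0,-1,92,0],[1,0,-1,100,0],[1,0,-1,100,0],[-1,0,-1,100,0],[-1,0,-1,100,0],[-1,0,-1,100,0],[-1,0,-1,100,0],[-1,0,-1,100,0],[-1,0,-1,100,0]]' 40
python3 -m crank '[[-1,0,0,0,0],[-1,0,0,0,0],[-1,0,0,0,0],[-1,0,0,0,0],[-1,0,0,0,0],[-1,0,0,0,0],[-1,0,0,0,0]]' 40
```

```text
time: 7.8
tool_pos: [0.5018, -0.0532, 0.2352]
tool_rot: [3.141, 0.0, 1.331]
contact_force: [0.1, -0.3, 0.6]
opening: 0.0564
grip_force: 0.0
time: 8.38
tool_pos: [0.5015, -0.0531, 0.2348]
tool_rot: [-3.141, 0.0, 1.331]
contact_force: [-3.0, -0.3, 4.7]
opening: 0.0315
grip_force: 40.0
```

```bash
python3 -m crank '[[-1,-4,0,0,0],[-1,-9,0,0,0],[-1,-15,0,0,0],[-1,-21,0,0,0],[-1,-28,0,0,0],[-1,-35,0,0,0],[-1,-42,0,0,0],[-1,-49,0,0,0],[-1,-55,0,0,0],[-1,-60,0,0,0]]' 40
python3 rel.py '[.5015,-.0531,.2348,1.331]'
```

```text
time: 9.22
tool_pos: [0.4872, -0.1108, 0.2348]
tool_rot: [-3.14, -0.002, 1.33]
contact_force: [-1.0, 9.2, 6.7]
opening: 0.032
grip_force: 40.0
shift mm 59.4 0.2 dz -0.0 roll -0.0006 [-3.14039480e+00 -1.92700581e-03  1.33039435e+00]
```

```bash
python3 -m crank '[[-1,-7,0,0,0],[-1,-14,0,0,0],[-1,-21,0,0,0],[-1,-28,0,0,0],[-1,-35,0,0,0],[-1,-42,0,0,0],[-1,-48,0,0,0],[-1,-54,0,0,0],[-1,-58,0,0,0],[-1,-61,0,0,0],[-1,-62,0,0,0],[-1,-62,0,0,0]]' 40
python3 rel.py '[.5015,-.0531,.2348,1.331]'
```

```text
time: 10.22
tool_pos: [0.4725, -0.1703, 0.2348]
tool_rot: [-3.14, -0.003, 1.33]
contact_force: [0.3, 10.8, 7.9]
opening: 0.0326
grip_force: 40.0
shift mm 120.7 0.3 dz -0.0 roll -0.0008 [-3.13990388e+00 -3.12926196e-03  1.33022889e+00]
```

```bash
python3 -m crank '[[-1,-1,0,0,0],[-1,-2,0,0,0],[-1,-2,0,0,0],[-1,-2,0,0,0]]' 45
python3 rel.py '[.5015,-.0531,.2348,1.331]'
python3 - <<'E'
from h import *
p,d=vision.read_camera("scene");cv2.imwrite("pics/s4.png",cv2.resize(p[150:320,230:430,::-1],(800,600),interpolation=cv2.INTER_CUBIC))
E
```

```text
time: 10.55
tool_pos: [0.4724, -0.1707, 0.2347]
tool_rot: [-3.14, -0.006, 1.33]
contact_force: [2.9, 20.4, 8.2]
opening: 0.0315
grip_force: 45.0
shift mm 121.2 0.3 dz -0.1 roll -0.0009 [-3.1397679  -0.00556847  1.33010745]
```

View pics/s4.png

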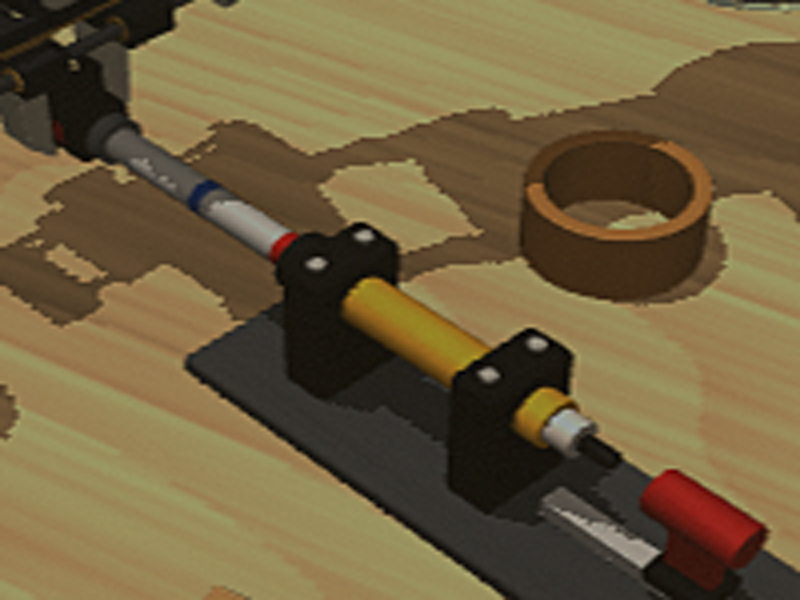

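The red band shows at (285,247) and the blue one at (205,192). The cap is at the end of its rail at (705,515), and the force rose at the solid stop, so I'm handing in.

```bash
python3 -c "
from cell import ticket;print(ticket.hand_in())"
```

```text
the job is handed in; nothing more can be done
None
```

The job is handed in: the cap is at the end of its rail, and the arm is holding the grip, button squeezed, against the second stop with the red band showing; the can, carton and tape roll were left alone.

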